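# Pop open the coin well at the valve cap stall

## Task

Open the coin well for making change: with the fingertips press the front edge of its clear flap gently in at the dark steel disc until the catch lets go, then take the finger away and let the flap spring ajar by itself. Then push the flap up and over until it leans back wide open on its own, and leave everything else on the counter where it is.

Things in the scene. Friction and masses are not known exactly. Their poses are not given: they have to be found in the camera images.
- coin_well: coin well: grey open-topped metal box with coins, fixed to the counter, 130 (x) by 160 (y) by 55 mm high, closed by a clear flap. Origin at the centre of its underside, z up; +x runs from the flap's free edge (front, roughly facing the robot) to its hinge. Side walls 8 mm thick, 55 mm high stand beside the flap; the front wall, outer face 65 mm before the origin, is 40 mm high.
- flap (a joint): angle of the clear acrylic flap, rad: 0 shut and latched (level, top 55 mm above the counter), negative pressed in (stop -0.055, about 6 mm at the edge), positive as the free edge swings up and over to the hinge side; ajar about 0.5, upright 1.57, backstop 1.92. No spring acts above ajar: let go short of 1.45 it falls back to ajar, past 1.7 it falls to the backstop and stays.
- flap_press (a point): top centre of the dark steel press disc (22 mm across) on the flap, 20 mm in from the middle of the free edge; moves with the flap, z out of its upper face. The touch catch lies below: pressed in 4 mm (past -0.04 rad; 1 to 3 N, firm stop at 5.5 mm) it lets go for good, and when the finger is withdrawn a spring lifts the flap ajar. It cannot be pulled open.
- flap_edge (a point): middle of the flap's free edge (aluminium trim), at mid thickness; moves with the flap; x along the flap towards the hinge, z out of its upper face. The flap is 138 mm wide, 5 to 6 mm thick, 120 mm from hinge axis to this edge, 0.1 kg. Ajar, this edge stands about 55 mm higher than when shut.
- flap_hinge (a point): middle of the hinge axis, 52 mm above the counter, 55 mm behind the coin well's origin; y axis along the hinge; turns with the flap
- cap_a: gold dice valve cap, a 16 mm brass cube with pips, loose on the counter; origin at the centre of its underside
- cap_b: second gold dice valve cap, same as cap_a
- cap_c: third gold dice valve cap, same as cap_a
- ext_tube: chrome valve extension tube lying on the counter, 60 mm long (its x axis), 10 mm thick; origin under its middle
- gauge: white plastic tread depth gauge lying flat, 95 mm long (x axis), 34 mm wide at its crosspiece, 13 mm high; origin under its middle
- stem: brass valve stem standing on its black rubber foot, 21 mm across, 40 mm tall; origin at the centre of its underside
- core_driver: screwdriver-like valve core tool lying on the counter, 120 mm long (x axis), about 25 mm high; origin under its middle

How it is judged (in metres and radians):
On the way, in this order (a step that is already met when the one before it is completed fails the run):
1. the fingers press the flap in past its catch (value of joint flap below -0.015 rad and contact force between the fingers and coin_well above 0.3 N), for 0.02 s.
2. the flap has sprung ajar by itself, untouched (value of joint flap between 0.3 and 0.8 rad and contact force between each of the arm, the fingers and coin_well below 0.1 N), for 0.2 s.
At the end, for the whole second after the job is handed in: The flap rests still against its backstop, past 1.8 rad (over 13 degrees beyond upright); every loose thing is within 15 mm of where it started (value of joint flap above 1.8 rad and velocity of joint flap between -0.1 and 0.1 rad/s and distance of each of cap_a, cap_b, cap_c, ext_tube, gauge, stem, core_driver from where it was at the start of the episode below 0.015 m); the robot touches nothing.
It fails at once if the coin well or its flap is struck or pressed with more than 35 N (contact force between any of the fingers, the arm and coin_well above 35 N).
It fails at once if a loose thing on the counter is lifted, tipped or pushed more than 15 mm (distance of any of cap_a, cap_b, cap_c, ext_tube, gauge, stem, core_driver from where it was at the start of the episode above 0.015 m or angle between stem's own z axis and vertical above 0.5 rad).
It also fails if it takes over 48 s, if anything falls off the work surface, if the arm or the gripper's body presses on something with over 40 N, if the wrist force passes 120 N, or if a joint passes its speed limit or range.

## Robot

A 6-joint arm with a two-finger parallel gripper is mounted at the origin on the work surface. World frame = base frame: x ahead of the robot, y to its left, z up, the work surface at z = 0. Lengths are in mm, angles in rad, forces in N, time in s.
With the tool pointing down it reaches from about 350 to 875 mm from the base axis. Payload 4.2 kg.
Tool frame: the origin (TCP) lies between the finger pads; the fingertips stand 14 mm ahead of it and the grasp point (between the pads) lies 5 mm behind it; z points along the fingers, y is the line along which they close (so a half turn about z gives the same grasp; the last joint's range is limited). The gripper opens to 85 mm and grips with 20 to 120 N. Pads are 22 mm wide; open, the fingers measure 114 mm over their backs; the gripper's body (76 mm by 85 mm) begins 54 mm behind the grasp point. The pads swing forward as they close: fully open they stand 13 mm farther back than shut.
Start: joints at [-0.984, 0.385, 0.008, 0, -1.194, -0.259], TCP at [201.241, -591.694, 245.312] pointing down, gripper open.
Joint ranges: [-3.14, 3.14], [-1.21, 2.06], [-1.07, 1.41], [-3.16, 2.05], [-2.99, -0.16], [-3.1, 3.1]. Speed limits (rad/s): [2.79, 2.79, 3.14, 3.14, 3.14, 3.14].

## Interface

Orientations are given as a unit quaternion [x, y, z, w].
In Python, from bench import * gives the robot as it stands.
- The arm moves only by the tool carry_out, never from a script. Its argument "motion" is a list of rows, each a list of 7 numbers: the turn, a rotation vector about the tool's x, y, z in rad, then the shift along the tool's x, y, z in mm, then the opening, from -1 (shut) to 1 (fully open), so that 0 is half open. A call has 1 to 5 rows; each row is the pose to reach, as a shift and turn from the pose commanded when the call began, along the tool's axes at that moment; what a row does not reach only later rows make up. A row lasts 1/8 s, in which the tool goes at most 62.5 mm and 10.7 degrees, less where a joint would pass 70% of its speed; a pose out of reach is approached as far as the arm can. A call with a gripper value outside its range is refused whole. The fingers move at their own pace and stop on an object; the grip force is fixed at half the most. Time passes only in rows, so rows that repeat a pose let the fingers close. It gives the time, the measured TCP pose, the force, the opening and the grip force at its end, in the units of the state.
- read_state(): the state, without advancing time (a new reading comes with each control period).
- get_image(name): name is "scene" or "side" or "wrist"; returns a dict with "color" (384x512x3 uint8, blue, green, red), "mtx" (3x3 intrinsics, pixels), "position" and "orientation" of the camera in the world. Camera axes: x right, y down, z forward; pixel columns grow to the right and rows downward; lengths in mm; the calibration is good to about 2 mm. A picture is of the moment at which its call begins. There is no depth.
- job_done(): hands the job in; it is judged then, once.
The state is a dict: "clock": time; "joints": joint angles; "joint_vel": joint speeds; "joint_efforts": joint torques, N m; "position": TCP position; "ee_rot": TCP orientation; "contact_force": force on the tool from outside, world axes, zero at the start; "wrist_torque": the same for the moment, N m; "gripper_width": finger opening in mm; "grasp_force": force on a finger pad.
Only numpy, scipy, OpenCV 4.12 (cv2) and the standard library are available. Lean on these libraries where they do the work, as an engineer would, in place of code of your own. Each camera call takes 0.05 s, during which the arm holds its last target. There are 200 camera calls.

## Working session

There is one attempt and no reset: what is moved stays moved. The work goes in short steps, Python scripts to look and compute and a tool call to move; the robot and the scene stay as the last step left them, time stands still between calls to the robot, and variables do not carry over. Pictures are saved under pics/ and viewed, at most 10 in all, crops included, and the job is handed in when it is done.

Besides the shell and the picture viewer there is one more tool, called after ">>>" as a command line: name --pt "numbers of a row" for each row, then --argument value for the rest. carry_out: Moves the arm, as the interface text tells. Its arguments: {"type":"object","properties":{"motion":{"type":"array"}},"required":["motion"]}

```bash
mkdir -p pics; cat > h.py <<'E'
from bench import *
import numpy as np, cv2
from scipy.spatial.transform import Rotation as R
def snap(n,f):
    im=get_image(n); cv2.imwrite(f'pics/{f}.png',im['color'])
    np.savez(f'pics/{f}.npz',K=im['mtx'],p=im['position'],q=im['orientation']); return im
def ray(f,uv):
    d=np.load(f'pics/{f}.npz'); v=np.linalg.inv(d['K'])@[uv[0],uv[1],1]
    v=R.from_quat(d['q']).as_matrix()@v; return d['p'],v/np.linalg.norm(v)
def tri(obs):
    A=0;b=0;L=[]
    for f,uv in obs:
        p,v=ray(f,uv);M=np.eye(3)-np.outer(v,v);A=A+M;b=b+M@p;L.append((p,M))
    x=np.linalg.solve(A,b); return x.round(1),[round(float(np.linalg.norm(M@(x-p))),1) for p,M in L]
def onz(f,uv,z):
    p,v=ray(f,uv); return (p+v*(z-p[2])/v[2]).round(1)
E
python3 - <<'E'
from h import *
a=snap('scene','s0');b=snap('side','d0');print(a['position'],b['position'],{k:np.round(v,3) for k,v in read_state().items()})
cv2.imwrite('pics/both.png',np.vstack([a['color'],b['color']])[:, :])
for n in('s0','d0'):
    cv2.imwrite(f'pics/{n}b.png',cv2.resize(cv2.imread(f'pics/{n}.png'),(800,600),interpolation=cv2.INTER_CUBIC))
E
```

```text
[1012.95119659  140.27583484  838.40916735] [ 364.0861374 -749.8759923  514.2617612] {'clock': np.float64(0.1), 'joints': array([-0.984,  0.385,  0.007, -0.   , -1.194, -0.259]), 'joint_vel': array([ 0.002, -0.003,  0.   ,  0.001,  0.   ,  0.001]), 'joint_efforts': array([-0.0000e+00, -3.9332e+01,  1.8893e+01,  4.1980e+00, -3.0000e-03,
        0.0000e+00]), 'position': array([ 201.107, -591.238,  244.341]), 'ee_rot': array([-0.163,  0.987,  0.001, -0.   ]), 'contact_force': array([ 0.357, -0.782, -0.522]), 'wrist_torque': array([-0.01 , -0.031, -0.02 ]), 'grasp_force': np.float64(0.0), 'gripper_width': np.float64(85.512)}
```

View pics/s0b.png

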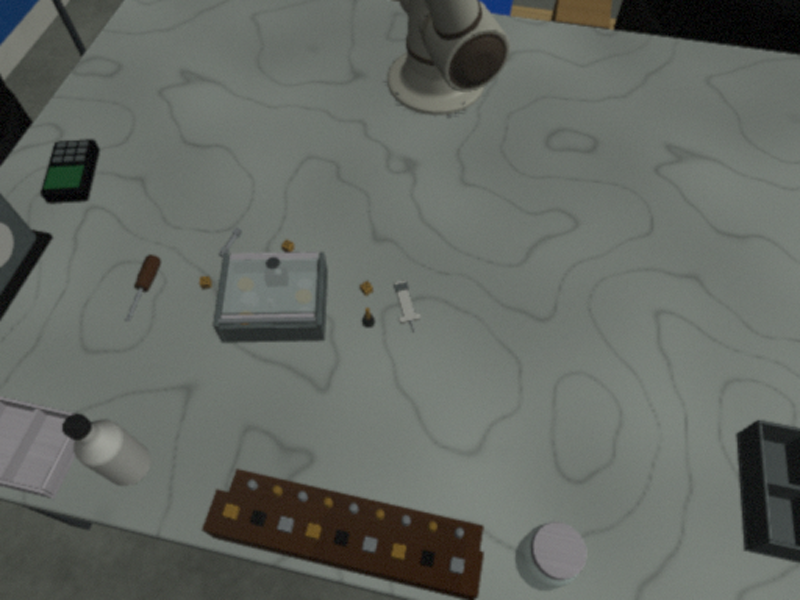

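View pics/d0b.png

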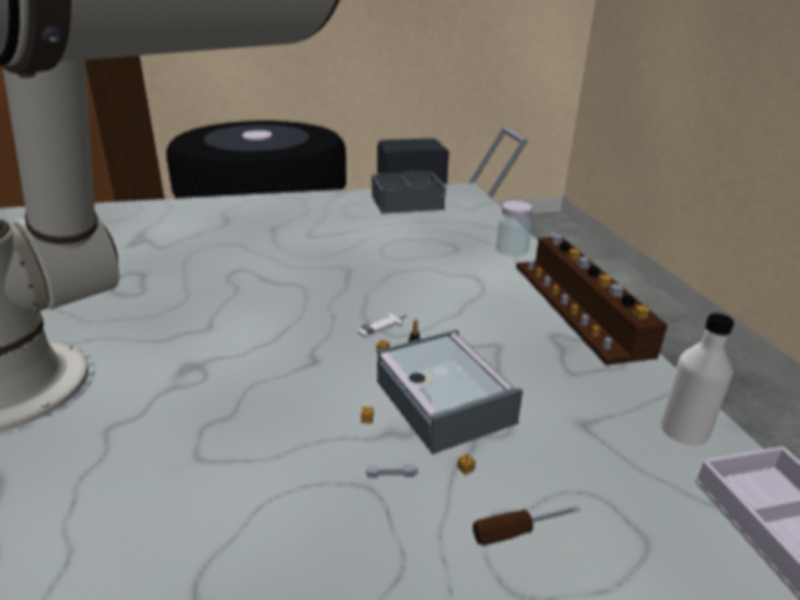

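The scene view shows the coin well at about (270,295), with its dark disc at (273,263) on the robot's side. The caps are at (288,245), (205,282) and (367,288), the tube at (231,242). The side view shows the disc at (417,377) and the front trim running (383,360)–(432,412).

```bash
python3 - <<'E'
from h import *
s=.64
T=lambda a,b:tri([('s0',(a[0]*s,a[1]*s)),('d0',(b[0]*s,b[1]*s))])
print('disc',T((273,263),(417,377)))
P=lambda a,z:onz('s0',(a[0]*s,a[1]*s),z)
Q=lambda a,z:onz('d0',(a[0]*s,a[1]*s),z)
print('disc z55',P((273,263),55),Q((417,377),55))
for n,a,z in [('topbackL',(217,322),55),('topbackR',(326,320),55),('topfrontL',(228,253),55),('topfrontR',(325,252),55)]:print(n,P(a,z))
for n,a,z in [('backR(-y)',(519,391),55),('front(-y)',(433,416),55),('front(+y)',(379,366),55),('back+y',(457,334),55)]:print(n,Q(a,z))
for n,a,b,z in [('cap1',(288,245),(367,414),8),('cap2',(205,282),(466,464),8),('cap3',(367,288),(382,346),8),('tube',(231,242),(391,471),5),('stem',(368,320),(414,336),10),('gauge',(406,303),(383,324),5),('drv',(145,283),(525,522),10)]:print(n,P(a,z),Q(b,z))
E
```

```text
disc (array([ 538.6, -159.9,   54.3]), [0.9, 0.9])
disc z55 [ 538.1 -159.3   55. ] [ 539.  -161.5   55. ]
topbackL [ 656.1 -206.9   55. ]
topbackR [618.1 -50.6  55. ]
topfrontL [ 535.3 -234.8   55. ]
topfrontR [500.3 -85.5  55. ]
backR(-y) [ 657.5 -214.9   55. ]
front(-y) [ 538.1 -238.5   55. ]
front(+y) [ 495.7 -128.3   55. ]
back+y [622.3 -73.6  55. ]
cap1 [ 469.2 -164.1    8. ] [ 472.6 -165.1    8. ]
cap2 [ 569.1 -273.6    8. ] [ 570.2 -275.6    8. ]
cap3 [523.2 -13.3   8. ] [524.2 -14.6   8. ]
tube [ 482.2 -261.8    5. ] [ 482.2 -265.4    5. ]
stem [581.2   2.7  10. ] [5.788e+02 2.000e-01 1.000e+01]
gauge [535.3  53.9   5. ] [540.   52.5   5. ]
drv [ 593. -367.   10.] [ 603.1 -368.9   10. ]
```

>>> carry_out --pt "0 0 0.02 -48 32 0 -1" --pt "0 0 0.04 -96 64 5 -1" --pt "0 0 0.06 -144 95 10 -1" --pt "0 0 0.08 -192 126 20 -1" --pt "0 0 0.092 -240 157 20 -1"

```text
clock: 0.72
position: [378.2, -363.8, 224.2]
ee_rot: [-0.117, 0.993, 0.001, -0.001]
contact_force: [1.1, -0.7, 0.4]
gripper_width: 0.2
grasp_force: 0.0
```

```bash
cat >> h.py <<'E'
def rel(target):
    s=read_state(); M=R.from_quat(s['ee_rot']).as_matrix()
    return (M.T@(np.array(target)-s['position'])).round(1), M.round(3).tolist(), s['position'].round(1), s['joints'].round(3)
E
python3 -c "
from h import *
print(rel([520,-163,200]))"
```

```text
(array([-184.7,  162.2,   24.2]), [[-0.972, -0.233, -0.002], [-0.233, 0.972, 0.001], [0.002, 0.002, -1.0]], array([ 378.2, -363.8,  224.2]), array([-0.457,  0.233, -0.267, -0.   , -1.073, -0.879]))
```

>>> carry_out --pt "0 0 0 -46 40 6 -1" --pt "0 0 0 -92 80 12 -1" --pt "0 0 0 -138 120 18 -1" --pt "0 0 0 -184 162 24 -1" --pt "0 0 0 -184 162 24 -1"

```text
clock: 1.35
position: [520.6, -162.0, 200.2]
ee_rot: [-0.12, 0.993, 0.0, -0.001]
contact_force: [0.6, 0.4, -0.5]
gripper_width: -0.1
grasp_force: 0.0
```

```bash
python3 -c "
from h import *
snap('wrist','w1');print(rel([538.6,-160,80]))
a=cv2.imread('pics/w1.png');cv2.imwrite('pics/w1b.png',cv2.resize(a,(800,600),interpolation=cv2.INTER_CUBIC))"
```

```text
(array([-19.6,  -1.3, 120.4]), [[-0.972, -0.237, -0.002], [-0.237, 0.972, 0.0], [0.002, 0.001, -1.0]], array([ 519.5, -163.4,  200.4]), array([-0.007,  0.287, -0.256, -0.   , -1.029, -1.324]))
```

View pics/w1b.png

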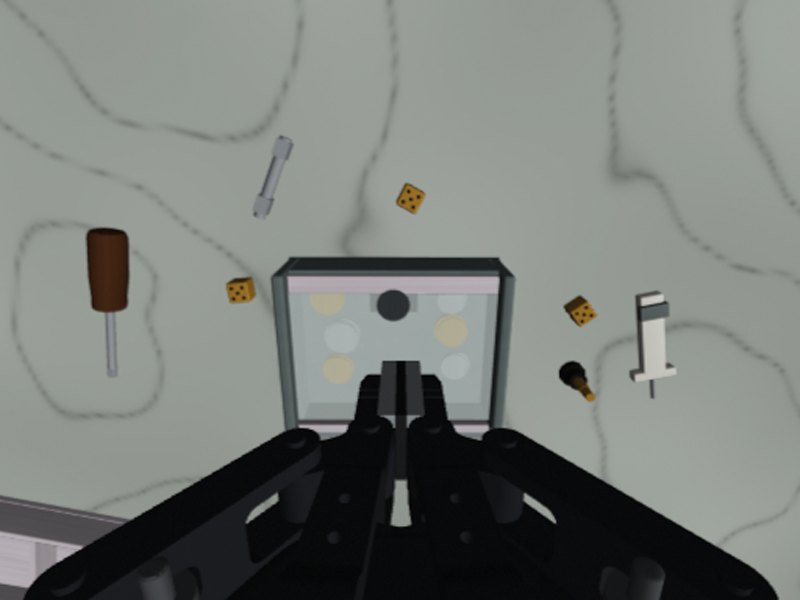

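The wrist view is square with the well: disc at (393,305), trim edge at about v=275, and nothing loose near the flap.

```bash
python3 -c "
from h import *
w=('w1',(393*.64,305*.64));s=('s0',(273*.64,263*.64));d=('d0',(417*.64,377*.64))
print(tri([w,s,d]),tri([w,s]),tri([w,d]),onz('w1',w[1],55))
print('edge',onz('w1',(287*.64,275*.64),55),onz('w1',(500*.64,275*.64),55))
x=tri([w,s,d])[0]; print(rel([x[0],x[1],80])[0])"
```

```text
(array([ 538.1, -161. ,   54.2]), [1.5, 1.5, 1.2]) (array([ 537.3, -161.2,   52.9]), [1.2, 1.2]) (array([ 537.9, -162.5,   55.5]), [0.8, 0.8]) [ 537.2 -162.4   55. ]
edge [ 533.5 -234.1   55. ] [500.5 -99.7  55. ]
[-18.9  -2.1 120.4]
```

>>> carry_out --pt "0 0 0 -10 -2 50 -1" --pt "0 0 0 -19 -2.5 95 -1" --pt "0 0 0 -19 -2.5 115 -1" --pt "0 0 0 -19 -2.5 122 -1" --pt "0 0 0 -19 -2.5 122 -1"

```text
clock: 2.02
position: [537.8, -164.0, 79.5]
ee_rot: [-0.117, 0.993, -0.0, -0.0]
contact_force: [-0.5, 0.4, 0.3]
gripper_width: 0.0
grasp_force: 0.0
```

>>> carry_out --pt "0 0 0 0 0 2 -1" --pt "0 0 0 0 0 4 -1" --pt "0 0 0 0 0 6 -1" --pt "0 0 0 0 0 8 -1" --pt "0 0 0 0 0 8 -1"

```text
clock: 2.65
position: [537.9, -163.2, 71.1]
ee_rot: [-0.118, 0.993, 0.0, -0.0]
contact_force: [-0.5, -0.1, 0.4]
gripper_width: 0.4
grasp_force: 0.0
```

>>> carry_out --pt "0 0 0 0 0 1 -1" --pt "0 0 0 0 0 2 -1" --pt "0 0 0 0 0 3 -1" --pt "0 0 0 0 0 4 -1" --pt "0 0 0 0 0 4 -1"

```text
clock: 3.28
position: [538.0, -163.3, 67.4]
ee_rot: [-0.118, 0.993, -0.0, -0.0]
contact_force: [0.1, 0.4, 1.8]
gripper_width: 0.1
grasp_force: 0.7
```

>>> carry_out --pt "0 0 0 0 0 0.5 -1" --pt "0 0 0 0 0 1 -1" --pt "0 0 0 0 0 1.5 -1" --pt "0 0 0 0 0 1.5 -1"

```text
clock: 3.78
position: [538.0, -163.3, 65.8]
ee_rot: [-0.118, 0.993, 0.0, -0.0]
contact_force: [-0.9, -0.1, 1.5]
gripper_width: 0.3
grasp_force: 0.8
```

Contact with about 1.5 N. I'll press on in small steps towards the 4–5 mm mark.

>>> carry_out --pt "0 0 0 0 0 0.5 -1" --pt "0 0 0 0 0 1 -1" --pt "0 0 0 0 0 1 -1"

```text
clock: 4.15
position: [538.0, -163.3, 64.7]
ee_rot: [-0.118, 0.993, 0.0, -0.0]
contact_force: [-1.3, 0.3, 1.4]
gripper_width: 0.0
grasp_force: 0.8
```

>>> carry_out --pt "0 0 0 0 0 0.4 -1" --pt "0 0 0 0 0 0.8 -1" --pt "0 0 0 0 0 0.8 -1"

```text
clock: 4.53
position: [538.1, -163.3, 64.0]
ee_rot: [-0.118, 0.993, -0.0, 0.0]
contact_force: [-0.5, -0.4, 0.7]
gripper_width: -0.2
grasp_force: 0.9
```

>>> carry_out --pt "0 0 0 0 0 0.4 -1" --pt "0 0 0 0 0 0.7 -1" --pt "0 0 0 0 0 0.7 -1"

```text
clock: 4.9
position: [538.1, -163.3, 63.5]
ee_rot: [-0.118, 0.993, -0.0, 0.0]
contact_force: [-1.1, 0.6, 3.5]
gripper_width: 0.2
grasp_force: 1.8
```

The force is rising at the stop, so the catch should have let go. Now I'll withdraw up and back.

>>> carry_out --pt "0 0 0 5 0 -55 -1" --pt "0 0 0 40 0 -105 -1" --pt "0 0 0 85 0 -130 -1" --pt "0 0 0 85 0 -130 -1" --pt "0 0 0 85 0 -130 -1"

```text
clock: 5.52
position: [455.5, -183.1, 193.0]
ee_rot: [-0.117, 0.993, 0.0, 0.0]
contact_force: [0.5, 0.2, -0.3]
gripper_width: 0.0
grasp_force: 0.0
```

```bash
python3 -c "
from h import *
snap('side','d1')
a=cv2.imread('pics/d1.png')[130:340,190:400];cv2.imwrite('pics/d1b.png',cv2.resize(a,(600,600),interpolation=cv2.INTER_CUBIC));s=read_state();print(s['position'],s['joints'],s['contact_force'])"
```

```text
[ 455.71458723 -182.98105159  192.57259113] [-5.04800418e-02  2.06494685e-01 -3.90733180e-01 -1.99209335e-04
 -9.74351457e-01 -1.28434544e+00] [ 0.15272784 -0.56978794  0.33257051]
```

View pics/d1b.png

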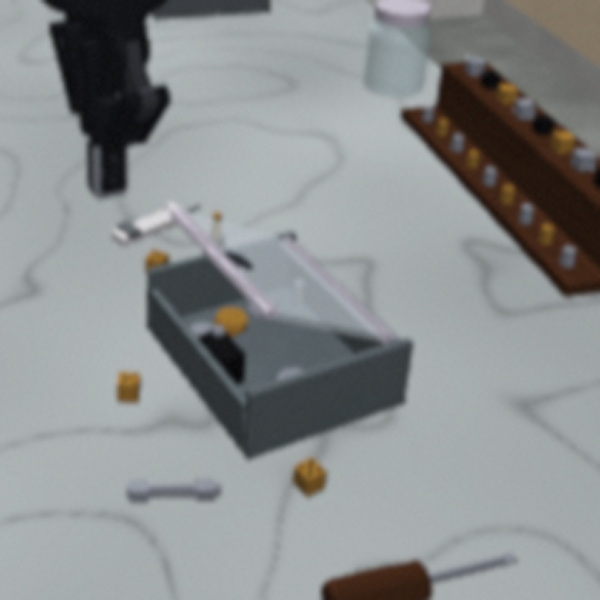

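The flap is ajar: its trim runs (173,205)–(268,308) in the crop, clear of the gripper, and the loose things look unmoved. I'll pitch the tool forward in front of the edge, then check.

>>> carry_out --pt "0 -0.15 0 10 0 20 -1" --pt "0 -0.3 0 10 0 45 -1" --pt "0 -0.45 0 0 0 70 -1" --pt "0 -0.6 0 -15 0 92 -1" --pt "0 -0.6 0 -15 0 92 -1"

```text
clock: 6.2
position: [470.1, -179.5, 99.0]
ee_rot: [-0.112, 0.949, 0.035, 0.293]
contact_force: [-0.5, -0.8, 0.6]
gripper_width: 0.3
grasp_force: 0.0
```

```bash
cat >> h.py <<'E'
H=np.array([635.2,-137.9,52.]); X=np.array([.972,.236,0]); Y=np.array([-.236,.972,0])
def where():
    s=read_state(); M=R.from_quat(s['ee_rot']).as_matrix(); d=s['position']-H
    print('TCP XYZ',(d@X).round(1),(d@Y).round(1),s['position'][2].round(1),'z axis',(M[:,2]@X).round(3),(M[:,2]@Y).round(3),'yY',(M[:,1]@Y).round(3),'j',s['joints'].round(2),'F',s['contact_force'].round(1))
    return s,M
def to(Xr,Z,Yr=0):
    s=read_state(); M=R.from_quat(s['ee_rot']).as_matrix()
    return (M.T@(H+Xr*X+Yr*Y+[0,0,Z-52]-s['position'])).round(1)
E
python3 -c "
from h import *
snap('side','d2');where()
f='d2'
for u,v in[(173,205),(268,308)]:
  # intersect ray with circle: height where box X matches theta
  for th in(.4,.45,.5,.55,.6):
    z=52+120*np.sin(th); p=onz('d1',(190+u*.35,130+v*.35),z); d=p-H; print(th,(d@X).round(1),(-120*np.cos(th)).round(1),(d@Y).round(1))
a=cv2.imread('pics/d2.png')[90:300,190:400];cv2.imwrite('pics/d2b.png',cv2.resize(a,(600,600),interpolation=cv2.INTER_CUBIC))
# tip-arc waypoints
ph=.6
for al,r in[(.33,108),(.55,108),(.8,106),(1.0,104),(1.2,102),(1.4,100),(1.6,98),(1.72,98)]:
  print(al,to(-r*np.cos(al)-7.9,52+r*np.sin(al)+11.6))
"
```

```text
TCP XYZ -170.2 -1.7 98.2 z axis 0.564 -0.001 yY 1.0 j [-0.32  0.25 -0.5  -0.83 -0.42 -0.32] F [-0.4 -1.3 -0.8]
0.4 -93.4 -110.5 87.4
0.45 -97.6 -108.1 79.3
0.5 -101.7 -105.3 71.3
0.55 -105.6 -102.3 63.6
0.6 -109.4 -99.0 56.1
0.4 -94.9 -110.5 -54.7
0.45 -99.1 -108.1 -61.0
0.5 -103.1 -105.3 -67.1
0.55 -107.0 -102.3 -73.0
0.6 -110.7 -99.0 -78.8
0.33 [-49.8   2.   33.5]
0.55 [-70.2   2.1  21.5]
0.8 [-96.3   2.3  15.6]
1.0 [-117.4    2.4   16.1]
1.2 [-137.5    2.6   20.8]
1.4 [-156.     2.7   29.1]
1.6 [-172.1    2.8   40.8]
1.72 [-181.1    2.8   48.3]
```

View pics/d2b.png

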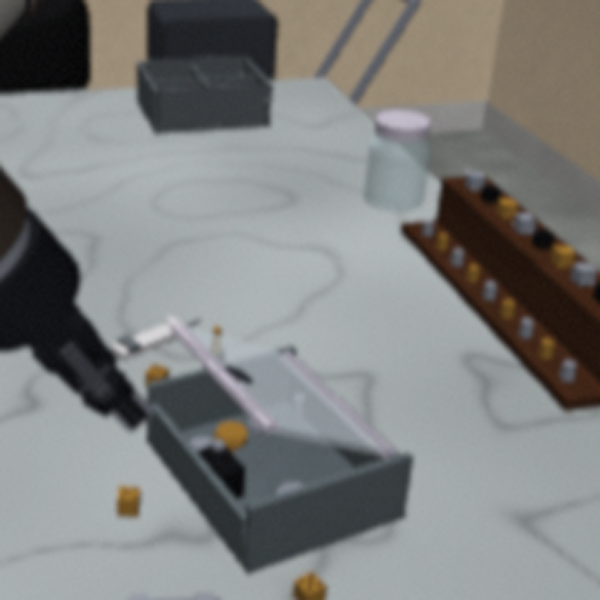

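The side view shows the tool tip at (135,415), in front of the raised edge and a little below it, with the path clear. The measured ajar angle is about 0.51.

>>> carry_out --pt "0 0 0 -15 2 11 -1" --pt "0 0 0 -30 2 22 -1" --pt "0 0 0 -42 2 29 -1" --pt "0 0 0 -50 2 33 -1" --pt "0 0 0 -57 2 29 -1"

```text
clock: 6.88
position: [531.2, -162.4, 108.3]
ee_rot: [-0.113, 0.949, 0.035, 0.292]
contact_force: [-0.1, -0.7, -0.4]
gripper_width: 0.3
grasp_force: 0.2
```

```bash
python3 -c "
from h import *
where()
for al,r in[(.55,108),(.8,106),(1.0,104),(1.2,102),(1.4,100),(1.6,98),(1.72,98)]:
  print(al,to(-r*np.cos(al)-7.9,52+r*np.sin(al)+11.6))
"
```

```text
TCP XYZ -106.9 0.7 108.3 z axis 0.562 0.0 yY 1.0 j [-0.2   0.29 -0.44 -0.71 -0.38 -0.53] F [-0.1 -0.7 -0.4]
0.55 [-12.3  -0.7  -5.9]
0.8 [-38.4  -0.6 -11.9]
1.0 [-59.5  -0.6 -11.4]
1.2 [-79.6  -0.5  -6.9]
1.4 [-98.1  -0.5   1.5]
1.6 [-114.2   -0.5   13.1]
1.72 [-123.3   -0.5   20.6]
```

>>> carry_out --pt "0 0 0 -12 0 -6 -1" --pt "0 0 0 -25 0 -9 -1" --pt "0 0 0 -38 0 -12 -1" --pt "0 0 0 -49 0 -12 -1" --pt "0 0 0 -59 0 -11 -1"

```text
clock: 7.5
position: [572.7, -152.7, 151.7]
ee_rot: [-0.112, 0.949, 0.035, 0.293]
contact_force: [0.1, -0.9, -0.4]
gripper_width: -0.3
grasp_force: 0.2
```

```bash
python3 -c "
from h import *
snap('side','d3');where()
a=cv2.imread('pics/d3.png')[60:300,170:410];cv2.imwrite('pics/d3b.png',cv2.resize(a,(600,600),interpolation=cv2.INTER_CUBIC))
for al,r in[(1.2,102),(1.4,100),(1.6,98),(1.72,98),(1.8,98)]:
  print(al,to(-r*np.cos(al)-7.9,52+r*np.sin(al)+11.6))
"
```

```text
TCP XYZ -62.8 0.1 152.6 z axis 0.565 -0.002 yY 1.0 j [-0.12  0.27 -0.38 -0.53 -0.4  -0.78] F [ 1.  -0.1 -0.3]
1.2 [-18.2  -0.1   5.2]
1.4 [-36.7  -0.   13.6]
1.6 [-52.7  -0.   25.3]
1.72 [-61.8   0.   32.8]
1.8 [-67.3   0.   38.3]
```

View pics/d3b.png

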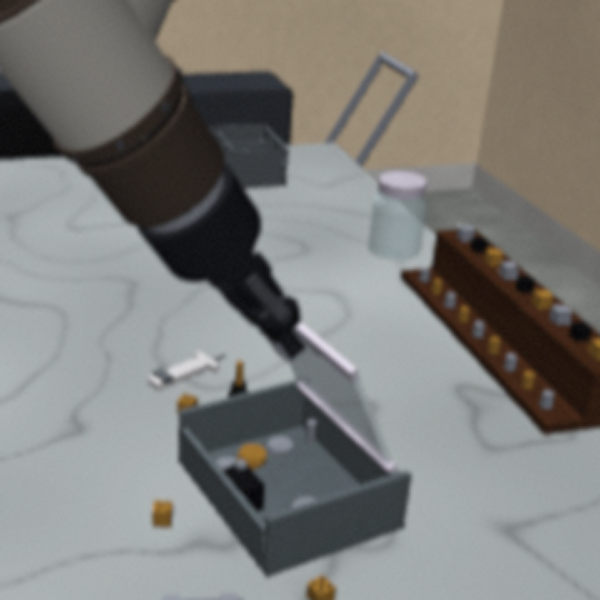

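The flap is lifting as planned. Its edge is at (300,328)–(355,372) with the tip behind it, at roughly 1.2 rad. I'll continue over the top.

>>> carry_out --pt "0 0 0 -10 0 2 -1" --pt "0 0 0 -18 0 5 -1" --pt "0 0 0 -27 0 9 -1" --pt "0 0 0 -36 0 13 -1" --pt "0 0 0 -44 0 19 -1"

```text
clock: 8.18
position: [622.3, -141.5, 166.6]
ee_rot: [-0.113, 0.947, 0.034, 0.299]
contact_force: [-2.0, 6.7, 15.6]
gripper_width: -0.2
grasp_force: 6.8
```

>>> carry_out --pt "0 0 0 -5 0 3 -1" --pt "0 0 0 -9 0 6 -1" --pt "0 0 0 -13 0 10 -1" --pt "0 0 0 -17 0 13 -1" --pt "0 0 0 -17 0 13 -1"

```text
clock: 8.8
position: [638.0, -137.2, 158.8]
ee_rot: [-0.112, 0.949, 0.035, 0.292]
contact_force: [-2.1, -0.3, 1.6]
gripper_width: 0.4
grasp_force: 1.4
```

```bash
python3 -c "
from h import *
snap('side','d4');where()
a=cv2.imread('pics/d4.png')[60:300,170:410];cv2.imwrite('pics/d4b.png',cv2.resize(a,(600,600),interpolation=cv2.INTER_CUBIC))
"
```

```text
TCP XYZ 2.9 0.0 158.9 z axis 0.563 -0.001 yY 1.0 j [-0.06  0.34 -0.28 -0.43 -0.41 -0.93] F [-2.1  0.   0.2]
```

View pics/d4b.png

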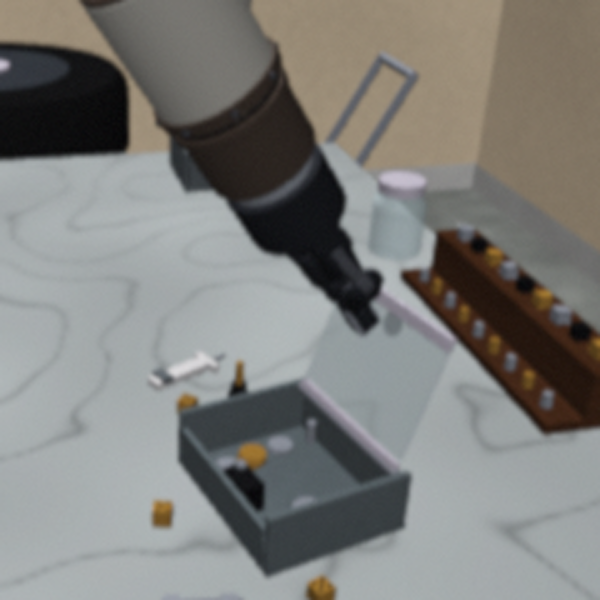

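The flap is past upright, with its edge running (380,292)–(453,347). One more small nudge, then I'll back away.

>>> carry_out --pt "0 0 0 -2 0 1.5 -1" --pt "0 0 0 -4 0 3 -1" --pt "0 0 0 -4 0 3 -1"

```text
clock: 9.22
position: [639.6, -136.8, 158.5]
ee_rot: [-0.112, 0.95, 0.036, 0.29]
contact_force: [-16.7, -4.1, 9.5]
gripper_width: 0.0
grasp_force: 8.9
```

It's at the backstop. Withdrawing straight back, then up.

>>> carry_out --pt "0 0 0 4 0 -3 -1" --pt "0 0 0 20 0 -14 -1" --pt "0 0 0 45 0 -35 -1" --pt "0 0 0 65 0 -70 -1" --pt "0 0 0 65 0 -110 -1"

```text
clock: 9.85
position: [529.0, -163.1, 213.0]
ee_rot: [-0.112, 0.949, 0.035, 0.292]
contact_force: [1.1, -0.4, 1.0]
gripper_width: -0.2
grasp_force: 0.0
```

>>> carry_out --pt "0 0 0 0 0 0 -1" --pt "0 0 0 0 0 0 -1" --pt "0 0 0 0 0 0 -1"

```text
clock: 10.22
position: [531.3, -162.6, 212.7]
ee_rot: [-0.112, 0.949, 0.035, 0.293]
contact_force: [-0.3, 0.4, -0.8]
gripper_width: -0.2
grasp_force: 0.0
```

```bash
python3 -c "
from h import *
snap('side','d5');where()
a=cv2.imread('pics/d5.png');b=cv2.imread('pics/d0.png')
cv2.imwrite('pics/d5b.png',np.hstack([cv2.resize(i[150:360,190:400],(400,400),interpolation=cv2.INTER_CUBIC) for i in(b,a)]))
"
```

```text
TCP XYZ -106.8 0.5 212.6 z axis 0.563 -0.0 yY 1.0 j [-0.14  0.13 -0.41 -0.44 -0.51 -0.86] F [ 0.3  0.2 -0. ]
```

View pics/d5b.png

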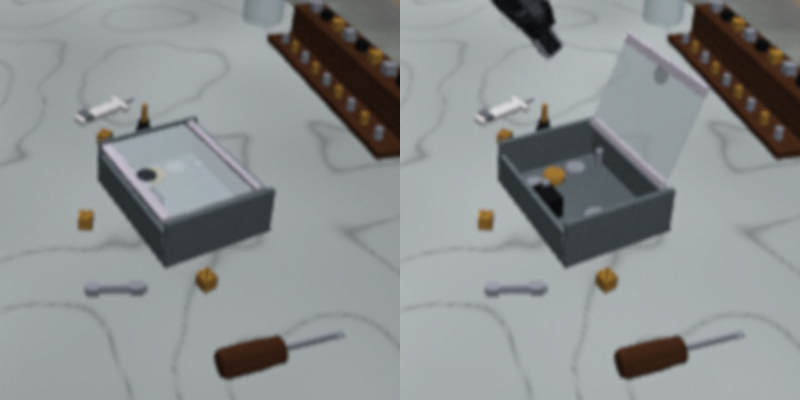

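The flap leans back wide open with its edge at (628,38)–(706,92). The gripper is clear at (545,40), and all the loose things sit exactly as in the start picture.

```bash
python3 -c "
from bench import *
print(job_done())"
```

```text
the job is handed in; nothing more can be done
None
```

I opened the coin well and handed the job in. The catch let go under a gentle press, the flap sprang ajar on its own, and it now leans back against its backstop with nothing else moved; no verdict came back.

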